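Close up the part scanner and start it

TASK

Get the bench scanner ready and start it, using fingertips only and grasping nothing: push the sample drawer fully home, gently enough that the steel bushing in it stays standing on the drawer's floor, and push the hinged black flap on top down flat over its window. Only when both are fully shut, press the large key on the small white control pod all the way down and let go of it; do not press the small key beside it. Leave everything else on the bench standing where it is.

Things in the scene. Friction and masses are not known exactly. Their poses are not given: they have to be found in the camera images.
- scanner: Bench scanner, fixed: blue box with pale roof, 170 deep (x) by 200 wide (y) by 85 high. Origin: centre of its underside, on the table. Its x axis points from the drawer side to the rear, z up. The drawer comes out of its -x side, which faces the robot; a 80 by 100 window lies in its roof.
- drawer (a joint): Sample drawer, opening in m: 0 fully home, grows as it comes out towards the scanner's -x; starts 0.06 to 0.09. About 1.5 N of rail friction, it stays where left and has no spring or catch.
- drawer_front (a point): Centre of the drawer's outer front face, a flat vertical grey panel without handle, 164 wide, 60 high (10 to 70 mm above the table) and 12 thick; the point lies 40 mm above the table and moves with the drawer. Fully home it is 97 mm in front of (-x of) the scanner's origin, so the panel stands 12 mm proud of the housing.
- drawer_floor (a point): Point on the top of the drawer's floor, midway across, 15 mm above the table, moves with the drawer, 77 mm behind the front face. The tray inside measures about 138 (x) by 148 (y), with side walls to 40 mm above the table.
- bushing: Loose turned steel bushing standing upright in the drawer: flange 30 diameter and 14 high, neck 20 diameter, 34 high in all, about 60 g. Origin: centre of its underside; z up its axis.
- flap (a joint): Light flap on the scanner's roof, angle in rad: 0 lying flat on the roof (shut), grows as it swings up and back about a hinge at the rear; starts between 0.9 and 1.4. Stiff hinge (about 0.16 N m of friction): it stays at any angle and is pushed down with 1 to 3 N at its free edge.
- flap_hinge (a point): Centre of the flap's hinge line, which runs along the scanner's y axis; 66 mm behind the scanner's origin and 88.5 mm above the table, at mid-thickness of the flap.
- flap_edge (a point): Middle of the flap's free edge, on its outer (upper) face, 127 mm from the hinge line; moves with the flap. The flap is a black plate 125 long, 150 wide, 6 thick; shut, its outer face is 91.5 mm above the table.
- pod: Fixed white control pod, 85 (x) by 125 (y) by 28 high, standing to the left or to the right of the scanner. Origin: centre of its underside. The large key lies towards its -y end, the small key towards its +y end.
- start_key (a joint): Large round key (34 mm diameter) of the pod, travel in m: 0 up, 0.006 fully down; springs back; about 4 N fully down.
- start_key_top (a point): Centre of the large key's top face, 50 mm above the table when up; moves with it. It lies 27 mm from the pod's origin towards the pod's -y and stands 10 mm proud of a fixed black collar of 50 mm diameter.
- lamp_key (a joint): Small round key (16 mm diameter) of the pod, 63 mm from the large one (36 mm from the pod's origin towards its +y), top 49 mm above the table, travel in m: 0 up, 0.005 fully down; not to be pressed.
- cartons: Bystander, loose: two orange cartons in one stack, 85 by 125 by 64 high, on the side of the scanner away from the pod. Origin under its centre.
- setting_ring: Bystander, loose: steel ring 48 diameter, 18 high, lying flat beside the drawer. Origin: centre of its underside.
- plug_gauge: Bystander, loose: dark steel cylinder 22 diameter, 45 high, standing beside the drawer. Origin: centre of its underside.
- cleaner: Bystander, loose: white bottle 48 diameter, 130 high. Origin: centre of its underside.
- screwdriver: Bystander, loose: screwdriver 150 long, lying on the table.
- brush: Bystander, loose: brush 150 long, lying on the table.
Not all that is in view belongs to the job. Leave any pink look-alike of the pod alone.

How it is judged:
By the outcome, as a careful person would: the job done as asked, in the order asked, and still so for the second after the job is handed in, with the robot touching nothing.
It also fails if it takes over 54 s, if anything falls off the work surface, if the arm or the gripper's body presses on something with over 40 N, if the wrist force passes 120 N, or if a joint passes its speed limit or range.

ROBOT

A 6-joint arm with a two-finger parallel gripper is mounted at the origin on the work surface. World frame = base frame: x ahead of the robot, y to its left, z up, the work surface at z = 0. Lengths are in mm, angles in rad, forces in N, time in s.
With the tool pointing down it reaches from about 325 to 750 mm from the base axis. Payload 7.6 kg.
Tool frame: the origin (TCP) lies at the very end of the fingers, on their centre line; the grasp point (between the pads) lies behind it (bot.grasp_offset is the z of the grasp point in the tool frame, in mm); z points along the fingers, y is the line along which they close (so a half turn about z gives the same grasp; the last joint's range is limited). The gripper opens to 85 mm and grips with 20 to 120 N. Pads are 22 mm wide; open, the fingers measure 114 mm over their backs; the gripper's body (76 mm by 85 mm) begins 54 mm behind the grasp point. The pads swing forward as they close: fully open they stand 13 mm farther back than shut.
Start: joints at [-1.186, 0.052, 1.401, -0, 1.689, -0.07], TCP at [230.65, -471.642, 231.323] pointing down, gripper open.
Joint ranges: [-2.9, 2.9], [-0.91, 2.17], [0.12, 2.37], [-1.06, 4.2], [0.26, 2.73], [-2.93, 2.93]. Speed limits (rad/s): [2.57, 2.57, 3.01, 3.14, 3.14, 3.14].

INTERFACE

Orientations are given as a unit quaternion [x, y, z, w].
In Python, from station import bot, optics gives the robot as it stands. The module is installed in compiled form; this text tells all that it offers.
- The arm moves only by the tool apply_moves, never from a script. Its argument "motion" is a list of rows, each an object of numbers: "dx", "dy", "dz": the shift along the tool's x, y, z in m; "wx", "wy", "wz": the turn, a rotation vector about the tool's x, y, z in degrees. A call has 1 to 20 rows; each row shifts and turns the commanded pose from where the row before left it, along the tool's axes as they then stand; what a row does not reach is not made up. A row lasts 1/12 s, in which the tool goes at most 41.7 mm and 7.16 degrees, less where a joint would pass 70% of its speed; a pose out of reach is approached as far as the arm can. A call is refused whole if a number of a shift passes 0.0417 or a number of a turn 7.16, either way. A call with a gripper value outside its range is refused whole. "hand" is the finger opening in m, from 0 to 0.0854, set as the call begins (left out, the last holds). The fingers move at their own pace and stop on an object; "newtons" is the grip in N (left out, the last holds). Time passes only in rows, so rows that do not move let the fingers close. It gives the time, the measured TCP pose, the force, the opening and the grip force at its end, in the units of the state.
- bot.observe(): the state, without advancing time (a new reading comes with each control period).
- optics.capture(name): name is "scene" or "top" or "wrist"; returns a dict with "img" (400x640x3 uint8, blue, green, red), "z_map" (400x640 float32, mm along the optical axis (not along the pixel's ray), 0 where there is no reading), "fov_y" (degrees; the focal length in pixels is half the picture's height over the tangent of half this angle, whatever the lens; pixels are square), "cx", "cy" (the principal point, pixels), "extrinsics" (4x4, takes a point from camera to world coordinates). Camera axes: x right, y down, z forward; pixel columns grow to the right and rows downward; lengths in mm; the calibration is good to about 2 mm. A picture is of the moment at which its call begins.
- bot.job_done(): hands the job in; it is judged then, once.
Trained networks look in a picture, given as the dict that the camera call returned (one of the last four; its "shot" number tells which), for a name from the list of things; names that differ only in an ending like _2 or _b are one class to them, and where a whole thing is asked for, a point or a joint stands for the part that bears it (a point fixed in the world has none). Each returns a list of dicts, best first, with "confidence" (0 to 1); they miss things now and then, are a little off and sometimes report something else, mostly with a low value. They report only what shows in the picture. A call takes as long as a camera call. They do not tell look-alikes from the thing itself.
- optics.search_frame(thing, picture): "xyz" ([x, y, z] in mm, in the coordinates of the camera as it stood for that picture, good to about 4 mm: the middle of the surface that is visible of it).
- optics.place_of(thing, picture): "xyz" ([x, y, z] in mm, in the coordinates of the camera as it stood for that picture, good to about 4 mm: a listed point, or the origin of a listed thing).
The state is a dict: "time_s": time; "joint_positions": joint angles; "qvel": joint speeds; "tau": joint torques, N m; "eef_pos": TCP position; "tool_rot": TCP orientation; "wrist_force": force on the tool from outside, world axes, zero at the start; "ft_torque": the same for the moment, N m; "gripper_width": finger opening in mm; "grip_force": force on a finger pad.
Only numpy, scipy, OpenCV 4.12 (cv2) and the standard library are available. Lean on these libraries where they do the work, as an engineer would, in place of code of your own. Each camera call takes 0.05 s, during which the arm holds its last target. There are 200 camera calls.

## Working session

There is one attempt and no reset: what is moved stays moved. The work goes in short steps, Python scripts to look and compute and a tool call to move; the robot and the scene stay as the last step left them, time stands still between calls to the robot, and variables do not carry over. Pictures are saved under pics/ and viewed, at most 10 in all, crops included, and the job is handed in when it is done.

Besides the shell and the picture viewer there is one more tool, called after "Request:" by a JSON object that holds its "op" and its "data", one argument or row to a line. apply_moves: Moves the arm, as the interface text tells. Its arguments: {"type":"object","properties":{"motion":{"type":"array"},"hand":{"type":"number"},"newtons":{"type":"number"}},"required":["motion"]}

```bash
mkdir -p pics; cat > h.py <<'E'
import numpy as np, cv2
from station import bot, optics
def w(pic,p): 
    E=np.array(pic["extrinsics"]); return (E@np.r_[p,1])[:3]
def cloud(pic):
    z=pic["z_map"]; f=200/np.tan(np.radians(pic["fov_y"]/2)); v,u=np.mgrid[:400,:640]
    P=np.stack([(u-pic["cx"])*z/f,(v-pic["cy"])*z/f,z],-1); E=np.array(pic["extrinsics"])
    return P@E[:3,:3].T+E[:3,3]
def px(pic,p):
    f=200/np.tan(np.radians(pic["fov_y"]/2)); E=np.array(pic["extrinsics"]); q=E[:3,:3].T@(np.array(p)-E[:3,3])
    return (f*q[0]/q[2]+pic["cx"],f*q[1]/q[2]+pic["cy"])
E
python3 - <<'E'
from h import *
for n in ["scene","top"]:
    p=optics.capture(n); cv2.imwrite(f"pics/{n}0.png",p["img"])
    print(n)
    for t in ["scanner","drawer_front","drawer_floor","bushing","flap_hinge","flap_edge","pod","start_key_top","cartons","setting_ring","plug_gauge","cleaner"]:
        for d in optics.place_of(t,p)[:2]:
            q=w(p,d["xyz"]); print(t,q.round(),round(d["confidence"],2),np.round(px(p,q)))
print(bot.observe())
E
```

```text
scene
scanner [614.   1.   0.] 0.71 [331. 213.]
drawer_floor [513.  -1.  18.] 0.86 [302. 198.]
drawer_floor [ 564. -239.   54.] 0.32 [275. 254.]
bushing [502.  -6.  13.] 0.58 [298. 198.]
flap_hinge [679. -11.  91.] 0.73 [349. 205.]
flap_edge [650.  -9. 211.] 0.72 [342. 174.]
pod [ 412. -243.   -3.] 0.81 [231. 244.]
pod [ 565. -212.    1.] 0.62 [281. 257.]
start_key_top [681. -12.  90.] 0.73 [349. 206.]
start_key_top [ 489. -434.   52.] 0.53 [211. 297.]
cartons [578. 206.   1.] 0.79 [350. 166.]
cartons [440.   8.  40.] 0.62 [283. 183.]
setting_ring [458. 142.  -1.] 0.53 [309. 166.]
plug_gauge [754. 195.  -2.] 0.66 [397. 189.]
plug_gauge [576. 207.   6.] 0.6 [350. 165.]
cleaner [ 694. -227.   -1.] 0.87 [317. 280.]
top
scanner [620.  -5.   3.] 0.94 [311. 200.]
scanner [578. 204.  -1.] 0.58 [234. 216.]
drawer_front [440.  10.  40.] 0.8 [305. 266.]
drawer_floor [520.  -2.  14.] 0.95 [310. 236.]
drawer_floor [ 692. -229.   -1.] 0.25 [391. 174.]
bushing [757. 197.   1.] 0.49 [238. 152.]
bushing [505.  -8.  13.] 0.41 [312. 242.]
flap_hinge [685. -15.  83.] 0.61 [313. 169.]
flap_edge [646.  -
[... 468 characters left out ...]
ons': array([-1.18626653e+00,  5.22245250e-02,  1.40069515e+00,  6.14567760e-06,
        1.68861114e+00, -7.03127279e-02]), 'qvel': array([-1.67827458e-03, -1.02727479e-03, -4.27865616e-05,  5.19520521e-05,
        6.81381107e-04, -1.96610153e-04]), 'tau': array([-8.04059109e-04, -3.81541800e+01, -3.60309470e+01, -1.41088044e-04,
        3.58849438e-04, -3.36016527e-06]), 'eef_pos': array([ 230.66671644, -471.63304688,  231.31294539]), 'tool_rot': array([9.74250969e-01, 2.25466290e-01, 7.85198971e-06, 3.00630602e-05]), 'wrist_force': array([0.19284216, 0.03591304, 0.23988511]), 'ft_torque': array([-0.01908491, -0.01558579,  0.01585924]), 'grip_force': 0.0, 'gripper_width': 85.52492839658821}
```

View pics/scene0.png

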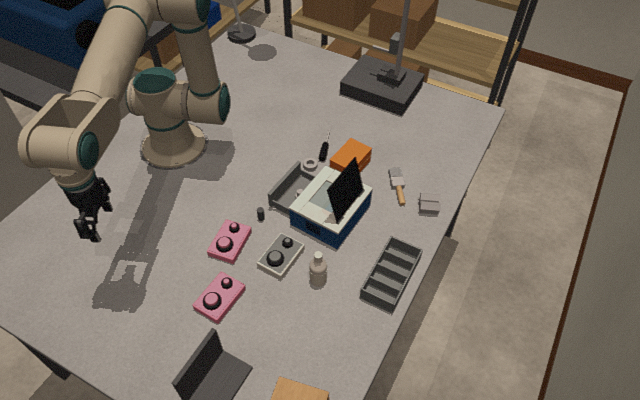

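View pics/top0.png

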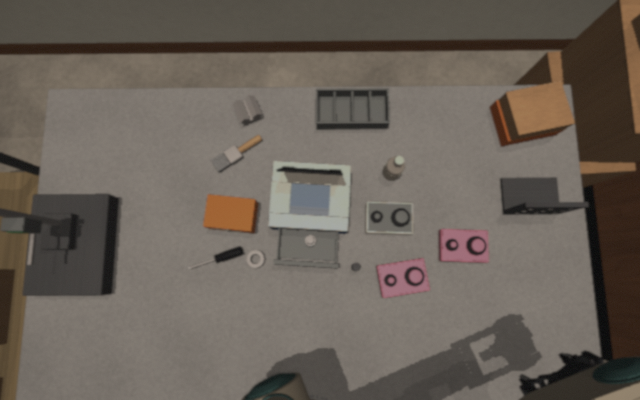

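The scene picture shows the scanner at (331,213) with its flap raised, and the drawer out at (300,190). The top picture puts the scanner at (311,200) and the drawer at (308,245), with the bushing at (311,240). There are three pod candidates in the top picture: white at (390,218), pink at (403,277) and pink at (464,245). The white one, next to the scanner, fits the description, and its large key is at (401,217). I'll confirm it in a crop and measure from depth.

```bash
python3 - <<'E'
from h import *
p=optics.capture("top"); C=cloud(p); im=p["img"]
cv2.imwrite("pics/crop.png",cv2.resize(im[140:300,220:440],None,fx=3.6,fy=3.6,interpolation=cv2.INTER_CUBIC))
X,Y,Z=C[...,0],C[...,1],C[...,2]
def rect(m,n):
    r=cv2.minAreaRect(C[m][:,:2].astype(np.float32)); print(n,m.sum(),np.round(r[0],1),np.round(r[1],1),round(r[2],2),np.median(Z[m]).round(1))
reg=(X>500)&(X<760)&(abs(Y)<130)
rect(reg&(Z>78)&(Z<92),"roof")
rect((X>380)&(X<520)&(abs(Y)<105)&(Z>58)&(Z<76),"front top")
rect((X>440)&(X<545)&(abs(Y+8)<60)&(Z>25)&(Z<60),"bushing")
m=(X>500)&(X<640)&(Y<-125)&(Y>-310)
rect(m&(Z>22)&(Z<33),"pod"); rect(m&(Z>44)&(Z<60),"keys")
for y in (-1,1):
    pass
mk=(m&(Z>44)&(Z<60)).astype(np.uint8); n,l,s,c=cv2.connectedComponentsWithStats(mk)
for i in range(1,n):
    if s[i,4]>5: print("key",s[i,4],C[l==i].mean(0).round(1),c[i].round())
for q in ((401,217),(377,216)): print(q,C[q[1],q[0]].round(1))
m=reg&(Z>110); F=C[m]; print("flap",F.min(0).round(),F.max(0).round()); c=F.mean(0); print(c,np.linalg.svd(F-c,full_matrices=False)[2].round(3))
E
```

```text
roof 4431 [617.9  -4.1] [200.3 170.4] 86.12 84.3
front top 327 [446.4   8. ] [161.2  12.5] 86.18 69.4
bushing 98 [480.7  -2.4] [26.9 82. ] 86.6 39.1
pod 1075 [ 567.5 -213.8] [123.2  85.3] 87.8 28.2
keys 161 [ 571.6 -215.1] [85.7 33.1] 79.09 49.7
key 132 [ 566.  -240.6   49.8] [401. 216.]
key 29 [ 568.6 -177.8   48.4] [377. 216.]
(401, 217) [ 564.8 -241.    48.5]
(377, 216) [ 568.  -179.    47.5]
flap [642. -81. 110.] [684.  68. 215.]
[654.5980849   -6.93329919 191.14988039] [[ 0.06   0.998  0.02 ]
 [-0.318  0.     0.948]
 [-0.946  0.063 -0.317]]
```

View pics/crop.png

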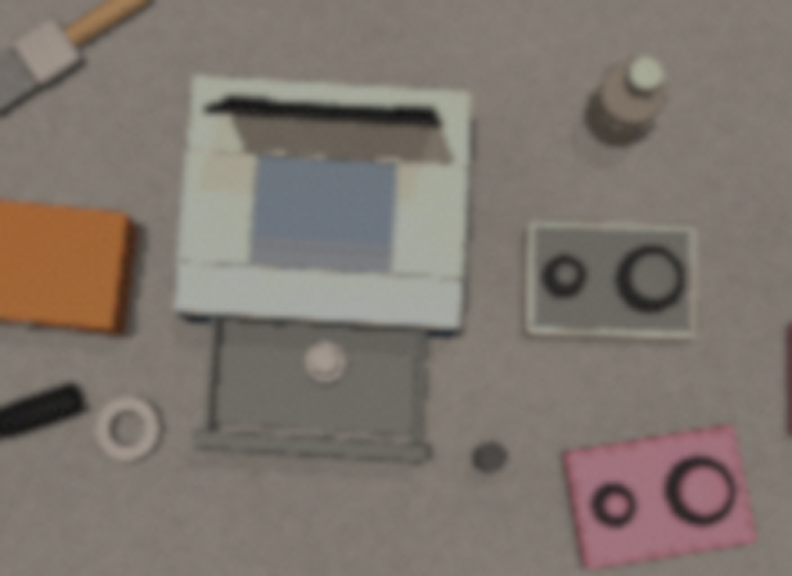

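The crop confirms it: the white pod's large key is at crop (652,278), i.e. top (401,217), and depth puts it at about (566,-241,50). Both look-alikes are pink. I measured:
- **Scanner:** yaw about -3.85°.
- **Drawer:** front face at x≈440, so it is about 81 mm open.
- **Flap:** raised about 1.25 rad.

I'll close the fingers and go to the drawer.

Request:
{"op": "apply_moves", "data": {
  "hand": 0,
  "motion": [
    {"wz":5.98},
    {"wz":5.98},
    {"wz":5.98},
    {"wz":5.98},
    {"wz":5.98},
    {"dx":0.01,"dy":-0.0328},
    {"dx":0.01,"dy":-0.0328},
    {"dx":0.01,"dy":-0.0328},
    {"dx":0.01,"dy":-0.0328},
    {"dx":0.01,"dy":-0.0328},
    {"dx":0.01,"dy":-0.0328},
    {"dx":0.01,"dy":-0.0328},
    {"dx":0.01,"dy":-0.0328},
    {"dx":0.01,"dy":-0.0328},
    {"dx":0.01,"dy":-0.0328},
    {"dx":0.01,"dy":-0.0328},
    {"dx":0.01,"dy":-0.0328},
    {"dx":0.01,"dy":-0.0328},
    {"dx":0.01,"dy":-0.0328},
    {"dx":0.01,"dy":-0.0328}
  ]
}}

```text
validation failed for argument at $.mo...
```

Request:
{"op": "apply_moves", "data": {
  "hand": 0,
  "motion": [
    {"dx":0,"dy":0,"dz":0,"wx":0,"wy":0,"wz":5.98},
    {"dx":0,"dy":0,"dz":0,"wx":0,"wy":0,"wz":5.98},
    {"dx":0,"dy":0,"dz":0,"wx":0,"wy":0,"wz":5.98},
    {"dx":0,"dy":0,"dz":0,"wx":0,"wy":0,"wz":5.98},
    {"dx":0,"dy":0,"dz":0,"wx":0,"wy":0,"wz":5.98}
  ]
}}

```text
time_s: 1.77
eef_pos: [230.6, -471.7, 231.3]
tool_rot: [0.999, -0.036, 0.0, 0.0]
wrist_force: [-0.7, 0.3, -0.3]
gripper_width: 25.7
grip_force: 0.0
```

Request:
{"op": "apply_moves", "data": {
  "motion": [
    {"dx":0.01,"dy":-0.0328,"dz":0,"wx":0,"wy":0,"wz":0},
    {"dx":0.01,"dy":-0.0328,"dz":0,"wx":0,"wy":0,"wz":0},
    {"dx":0.01,"dy":-0.0328,"dz":0,"wx":0,"wy":0,"wz":0},
    {"dx":0.01,"dy":-0.0328,"dz":0,"wx":0,"wy":0,"wz":0},
    {"dx":0.01,"dy":-0.0328,"dz":0,"wx":0,"wy":0,"wz":0},
    {"dx":0.01,"dy":-0.0328,"dz":0,"wx":0,"wy":0,"wz":0},
    {"dx":0.01,"dy":-0.0328,"dz":0,"wx":0,"wy":0,"wz":0},
    {"dx":0.01,"dy":-0.0328,"dz":0,"wx":0,"wy":0,"wz":0},
    {"dx":0.01,"dy":-0.0328,"dz":0,"wx":0,"wy":0,"wz":0},
    {"dx":0.01,"dy":-0.0328,"dz":0,"wx":0,"wy":0,"wz":0},
    {"dx":0.01,"dy":-0.0328,"dz":0,"wx":0,"wy":0,"wz":0},
    {"dx":0.01,"dy":-0.0328,"dz":0,"wx":0,"wy":0,"wz":0},
    {"dx":0.01,"dy":-0.0328,"dz":0,"wx":0,"wy":0,"wz":0},
    {"dx":0.01,"dy":-0.0328,"dz":0,"wx":0,"wy":0,"wz":0},
    {"dx":0.01,"dy":-0.0328,"dz":0,"wx":0,"wy":0,"wz":0}
  ]
}}

```text
time_s: 3.02
eef_pos: [413.6, 11.0, 231.6]
tool_rot: [0.999, -0.033, 0.0, 0.0]
wrist_force: [-0.0, -1.2, 0.5]
gripper_width: 0.0
grip_force: 0.0
```

```bash
python3 - <<'E'
from h import *
s=bot.observe(); print(s["eef_pos"],s["tool_rot"],s["joint_positions"],s["gripper_width"],bot.grasp_offset,s["time_s"])
p=optics.capture("wrist"); cv2.imwrite("pics/w1.png",p["img"]); print(np.round(p["extrinsics"],2))
C=cloud(p);X,Y,Z=C[...,0],C[...,1],C[...,2]
m=(X>400)&(X<500)&(abs(Y-8)<105)&(Z>62)&(Z<76)
if m.sum()>20: r=cv2.minAreaRect(C[m][:,:2].astype(np.float32)); print(m.sum(),r, np.median(Z[m]))
E
```

```text
[413.56380984  10.99690268 231.56295846] [ 9.99441189e-01 -3.34228114e-02  4.66603607e-04  8.49464753e-05] [-6.26302988e-02 -2.71112103e-01  1.69900540e+00 -1.44022441e-04
  1.71276159e+00  1.57500367e+00] 0.031452112035266336 -18.700000000000003 3.0167
[[-7.0000e-02 -9.5000e-01 -3.1000e-01  4.9392e+02]
 [-1.0000e+00  6.0000e-02  2.0000e-02  5.5600e+00]
 [-0.0000e+00  3.1000e-01 -9.5000e-01  3.7392e+02]
 [ 0.0000e+00  0.0000e+00  0.0000e+00  1.0000e+00]]
2678 ((445.4985656738281, 7.685356140136719), (163.53622436523438, 11.956177711486816), 86.07166290283203) 69.47260097882221
```

Request:
{"op": "apply_moves", "data": {
  "motion": [
    {"dx":0,"dy":0,"dz":0.031,"wx":0,"wy":0,"wz":0},
    {"dx":0,"dy":0,"dz":0.031,"wx":0,"wy":0,"wz":0},
    {"dx":0,"dy":0,"dz":0.031,"wx":0,"wy":0,"wz":0},
    {"dx":0,"dy":0,"dz":0.031,"wx":0,"wy":0,"wz":0},
    {"dx":0,"dy":0,"dz":0.031,"wx":0,"wy":0,"wz":0},
    {"dx":0,"dy":0,"dz":0.031,"wx":0,"wy":0,"wz":0},
    {"dx":0,"dy":0,"dz":0,"wx":0,"wy":0,"wz":0},
    {"dx":0.003,"dy":0,"dz":0,"wx":0,"wy":0,"wz":0},
    {"dx":0.003,"dy":0,"dz":0,"wx":0,"wy":0,"wz":0},
    {"dx":0.002,"dy":0,"dz":0,"wx":0,"wy":0,"wz":0},
    {"dx":0.001,"dy":0,"dz":0,"wx":0,"wy":0,"wz":0},
    {"dx":0.001,"dy":0,"dz":0,"wx":0,"wy":0,"wz":0},
    {"dx":0.001,"dy":0,"dz":0,"wx":0,"wy":0,"wz":0},
    {"dx":0.001,"dy":0,"dz":0,"wx":0,"wy":0,"wz":0},
    {"dx":0.001,"dy":0,"dz":0,"wx":0,"wy":0,"wz":0},
    {"dx":0.001,"dy":0,"dz":0,"wx":0,"wy":0,"wz":0},
    {"dx":0.001,"dy":0,"dz":0,"wx":0,"wy":0,"wz":0},
    {"dx":0.001,"dy":0,"dz":0,"wx":0,"wy":0,"wz":0},
    {"dx":0.001,"dy":0,"dz":0,"wx":0,"wy":0,"wz":0}
  ]
}}

```text
time_s: 4.65
eef_pos: [430.2, 8.1, 45.2]
tool_rot: [0.999, -0.034, -0.0, 0.0]
wrist_force: [-1.8, -0.6, 1.8]
gripper_width: 0.1
grip_force: 0.8
```

Request:
{"op": "apply_moves", "data": {
  "motion": [
    {"dx":0.0015,"dy":0,"dz":0,"wx":0,"wy":0,"wz":0},
    {"dx":0.002,"dy":0,"dz":0,"wx":0,"wy":0,"wz":0},
    {"dx":0.0025,"dy":0,"dz":0,"wx":0,"wy":0,"wz":0},
    {"dx":0.003,"dy":0,"dz":0,"wx":0,"wy":0,"wz":0},
    {"dx":0.004,"dy":0,"dz":0,"wx":0,"wy":0,"wz":0},
    {"dx":0.004,"dy":0,"dz":0,"wx":0,"wy":0,"wz":0},
    {"dx":0.004,"dy":0,"dz":0,"wx":0,"wy":0,"wz":0},
    {"dx":0.004,"dy":0,"dz":0,"wx":0,"wy":0,"wz":0},
    {"dx":0.004,"dy":0,"dz":0,"wx":0,"wy":0,"wz":0},
    {"dx":0.004,"dy":0,"dz":0,"wx":0,"wy":0,"wz":0},
    {"dx":0.004,"dy":0,"dz":0,"wx":0,"wy":0,"wz":0},
    {"dx":0.004,"dy":0,"dz":0,"wx":0,"wy":0,"wz":0},
    {"dx":0.004,"dy":0,"dz":0,"wx":0,"wy":0,"wz":0},
    {"dx":0.004,"dy":0,"dz":0,"wx":0,"wy":0,"wz":0},
    {"dx":0.004,"dy":0,"dz":0,"wx":0,"wy":0,"wz":0},
    {"dx":0.004,"dy":0,"dz":0,"wx":0,"wy":0,"wz":0},
    {"dx":0.004,"dy":0,"dz":0,"wx":0,"wy":0,"wz":0},
    {"dx":0.003,"dy":0,"dz":0,"wx":0,"wy":0,"wz":0},
    {"dx":0.002,"dy":0,"dz":0,"wx":0,"wy":0,"wz":0},
    {"dx":0.001,"dy":0,"dz":0,"wx":0,"wy":0,"wz":0}
  ]
}}

```text
time_s: 6.32
eef_pos: [497.4, 3.5, 45.3]
tool_rot: [0.999, -0.034, 0.0, 0.0]
wrist_force: [-1.5, -0.7, 0.8]
gripper_width: 0.3
grip_force: 0.8
```

Request:
{"op": "apply_moves", "data": {
  "motion": [
    {"dx":0.001,"dy":0,"dz":0,"wx":0,"wy":0,"wz":0},
    {"dx":0.001,"dy":0,"dz":0,"wx":0,"wy":0,"wz":0},
    {"dx":0.001,"dy":0,"dz":0,"wx":0,"wy":0,"wz":0},
    {"dx":0.001,"dy":0,"dz":0,"wx":0,"wy":0,"wz":0}
  ]
}}

```text
time_s: 6.65
eef_pos: [501.1, 3.3, 45.3]
tool_rot: [0.999, -0.034, -0.0, 0.0]
wrist_force: [-1.6, -0.2, -0.3]
gripper_width: 0.1
grip_force: 0.8
```

Nearly home. I'll advance in small steps until the stop shows in the force.

Request:
{"op": "apply_moves", "data": {
  "motion": [
    {"dx":0.001,"dy":0,"dz":0,"wx":0,"wy":0,"wz":0},
    {"dx":0.001,"dy":0,"dz":0,"wx":0,"wy":0,"wz":0},
    {"dx":0.001,"dy":0,"dz":0,"wx":0,"wy":0,"wz":0},
    {"dx":0.001,"dy":0,"dz":0,"wx":0,"wy":0,"wz":0},
    {"dx":0.0005,"dy":0,"dz":0,"wx":0,"wy":0,"wz":0},
    {"dx":0.0005,"dy":0,"dz":0,"wx":0,"wy":0,"wz":0}
  ]
}}

```text
time_s: 7.15
eef_pos: [506.1, 3.0, 45.3]
tool_rot: [0.999, -0.034, 0.0, 0.0]
wrist_force: [-1.9, -0.1, -0.1]
gripper_width: -0.3
grip_force: 0.8
```

Request:
{"op": "apply_moves", "data": {
  "motion": [
    {"dx":0.0005,"dy":0,"dz":0,"wx":0,"wy":0,"wz":0},
    {"dx":0.0005,"dy":0,"dz":0,"wx":0,"wy":0,"wz":0},
    {"dx":0.0005,"dy":0,"dz":0,"wx":0,"wy":0,"wz":0},
    {"dx":0.0005,"dy":0,"dz":0,"wx":0,"wy":0,"wz":0}
  ]
}}

```text
time_s: 7.48
eef_pos: [508.1, 2.8, 45.3]
tool_rot: [0.999, -0.034, -0.0, 0.0]
wrist_force: [-1.3, -0.7, -0.9]
gripper_width: -0.2
grip_force: 0.8
```

Request:
{"op": "apply_moves", "data": {
  "motion": [
    {"dx":0.0005,"dy":0,"dz":0,"wx":0,"wy":0,"wz":0},
    {"dx":0.0005,"dy":0,"dz":0,"wx":0,"wy":0,"wz":0}
  ]
}}

```text
time_s: 7.65
eef_pos: [508.4, 2.8, 45.3]
tool_rot: [0.999, -0.034, -0.001, 0.0]
wrist_force: [-8.5, -0.9, 4.0]
gripper_width: 0.1
grip_force: 4.2
```

The drawer is at its stop (8.5 N). I'll back off and rise above the flap.

Request:
{"op": "apply_moves", "data": {
  "motion": [
    {"dx":-0.01,"dy":0,"dz":0,"wx":0,"wy":0,"wz":0},
    {"dx":-0.02,"dy":0,"dz":0,"wx":0,"wy":0,"wz":0},
    {"dx":0,"dy":0,"dz":-0.036,"wx":0,"wy":0,"wz":0},
    {"dx":0,"dy":0,"dz":-0.036,"wx":0,"wy":0,"wz":0},
    {"dx":0,"dy":0,"dz":-0.036,"wx":0,"wy":0,"wz":0},
    {"dx":0,"dy":0,"dz":-0.036,"wx":0,"wy":0,"wz":0},
    {"dx":0,"dy":0,"dz":-0.036,"wx":0,"wy":0,"wz":0},
    {"dx":0,"dy":0,"dz":-0.036,"wx":0,"wy":0,"wz":0},
    {"dx":0.033,"dy":0,"dz":0,"wx":0,"wy":0,"wz":0},
    {"dx":0.033,"dy":0,"dz":0,"wx":0,"wy":0,"wz":0},
    {"dx":0.033,"dy":0,"dz":0,"wx":0,"wy":0,"wz":0},
    {"dx":0.033,"dy":0,"dz":0,"wx":0,"wy":0,"wz":0},
    {"dx":0.033,"dy":0,"dz":0,"wx":0,"wy":0,"wz":0},
    {"dx":0.034,"dy":0,"dz":0,"wx":0,"wy":0,"wz":0},
    {"dx":0,"dy":0,"dz":0,"wx":0,"wy":0,"wz":0}
  ]
}}

```text
time_s: 8.9
eef_pos: [681.9, -8.9, 254.4]
tool_rot: [0.999, -0.034, -0.003, -0.0]
wrist_force: [-0.4, -0.5, -2.7]
gripper_width: 0.1
grip_force: 0.0
```

```bash
python3 - <<'E'
from h import *
s=bot.observe(); print(s["eef_pos"],s["joint_positions"],s["time_s"])
p=optics.capture("scene"); cv2.imwrite("pics/s2.png",cv2.resize(p["img"][60:320,180:460],None,fx=2.2,fy=2.2))
p=optics.capture("wrist")
C=cloud(p);X,Y,Z=C[...,0],C[...,1],C[...,2]
m=(abs(Y+6)<70)&(X<690)&(X>600)&(Z>110)&(Z<216); F=C[m]; print(m.sum())
if m.sum()>50:
    print(F.min(0),F.max(0)); c=F.mean(0); print(c,np.linalg.svd(F[::5]-c,full_matrices=False)[2].round(3))
E
```

```text
[681.87766351  -8.92572686 254.44973157] [-6.73305960e-02  5.20844691e-01  7.95086943e-01  2.62342596e-04
  1.83171215e+00  1.57074966e+00] 8.9
17405
[639.76978762 -75.99255395 110.02383097] [684.08049191  63.99483946 211.98150238]
[661.52948253  -5.89522102 168.53175561] [[ 0.072  0.997 -0.008]
 [-0.286  0.029  0.958]
 [ 0.955 -0.066  0.288]]
```

View pics/s2.png

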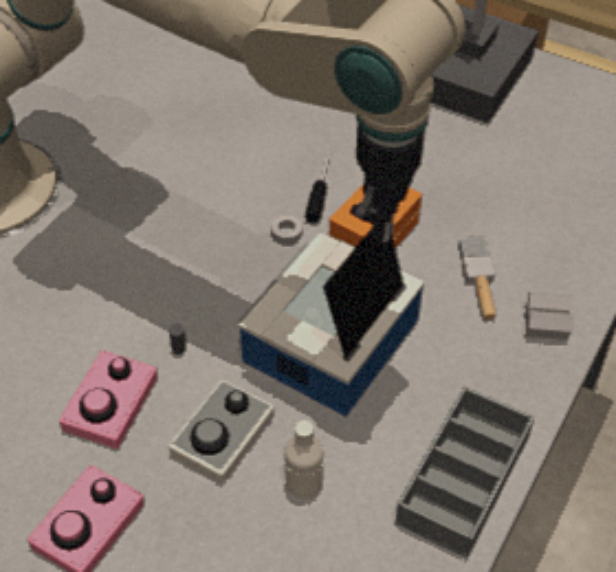

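The picture shows the drawer shut at (290,365), with the bystanders and the pod undisturbed. The fingers are at (385,220), above and behind the raised flap. I'll go down behind the flap and sweep it along its arc.

Request:
{"op": "apply_moves", "data": {
  "motion": [
    {"dx":0,"dy":0,"dz":0.0215,"wx":0,"wy":0,"wz":0},
    {"dx":0,"dy":0,"dz":0.0215,"wx":0,"wy":0,"wz":0},
    {"dx":0,"dy":0,"dz":0.0215,"wx":0,"wy":0,"wz":0},
    {"dx":-0.0045,"dy":0,"dz":0,"wx":0,"wy":0,"wz":0},
    {"dx":-0.0045,"dy":0,"dz":0,"wx":0,"wy":0,"wz":0},
    {"dx":-0.003,"dy":0,"dz":0,"wx":0,"wy":0,"wz":0},
    {"dx":-0.0025,"dy":0,"dz":0,"wx":0,"wy":0,"wz":0},
    {"dx":-0.0059,"dy":0,"dz":0.0022,"wx":0,"wy":0,"wz":0},
    {"dx":-0.0059,"dy":0,"dz":0.0022,"wx":0,"wy":0,"wz":0},
    {"dx":-0.0059,"dy":0,"dz":0.0022,"wx":0,"wy":0,"wz":0},
    {"dx":-0.006,"dy":0,"dz":0.0036,"wx":0,"wy":0,"wz":0},
    {"dx":-0.006,"dy":0,"dz":0.0036,"wx":0,"wy":0,"wz":0},
    {"dx":-0.006,"dy":0,"dz":0.0036,"wx":0,"wy":0,"wz":0}
  ]
}}

```text
time_s: 10.08
eef_pos: [628.0, -5.2, 182.0]
tool_rot: [0.999, -0.034, 0.002, 0.0]
wrist_force: [0.6, 0.9, 1.7]
gripper_width: 0.3
grip_force: 0.6
```

Request:
{"op": "apply_moves", "data": {
  "motion": [
    {"dx":-0.0038,"dy":0,"dz":0.0051,"wx":0,"wy":0,"wz":0},
    {"dx":-0.0038,"dy":0,"dz":0.0051,"wx":0,"wy":0,"wz":0},
    {"dx":-0.0038,"dy":0,"dz":0.0051,"wx":0,"wy":0,"wz":0},
    {"dx":-0.0038,"dy":0,"dz":0.0051,"wx":0,"wy":0,"wz":0},
    {"dx":-0.0034,"dy":0,"dz":0.0064,"wx":0,"wy":0,"wz":0},
    {"dx":-0.0034,"dy":0,"dz":0.0064,"wx":0,"wy":0,"wz":0},
    {"dx":-0.0034,"dy":0,"dz":0.0064,"wx":0,"wy":0,"wz":0}
  ]
}}

```text
time_s: 10.67
eef_pos: [601.8, -3.5, 139.0]
tool_rot: [0.999, -0.034, -0.0, 0.0]
wrist_force: [-0.4, -0.9, 1.6]
gripper_width: 0.4
grip_force: 0.6
```

Request:
{"op": "apply_moves", "data": {
  "motion": [
    {"dx":-0.002,"dy":0,"dz":0.0065,"wx":0,"wy":0,"wz":0},
    {"dx":-0.002,"dy":0,"dz":0.0065,"wx":0,"wy":0,"wz":0},
    {"dx":-0.002,"dy":0,"dz":0.0065,"wx":0,"wy":0,"wz":0},
    {"dx":-0.002,"dy":0,"dz":0.0065,"wx":0,"wy":0,"wz":0},
    {"dx":-0.001,"dy":0,"dz":0.006,"wx":0,"wy":0,"wz":0},
    {"dx":-0.001,"dy":0,"dz":0.006,"wx":0,"wy":0,"wz":0},
    {"dx":0,"dy":0,"dz":0.004,"wx":0,"wy":0,"wz":0},
    {"dx":0,"dy":0,"dz":0.002,"wx":0,"wy":0,"wz":0},
    {"dx":0,"dy":0,"dz":0,"wx":0,"wy":0,"wz":0}
  ]
}}

```text
time_s: 11.42
eef_pos: [592.1, -2.8, 95.1]
tool_rot: [0.999, -0.034, -0.0, 0.0]
wrist_force: [-0.7, 0.0, 0.1]
gripper_width: 0.0
grip_force: 0.0
```

Request:
{"op": "apply_moves", "data": {
  "motion": [
    {"dx":0,"dy":0,"dz":0.001,"wx":0,"wy":0,"wz":0},
    {"dx":0,"dy":0,"dz":0.001,"wx":0,"wy":0,"wz":0},
    {"dx":0,"dy":0,"dz":0.0005,"wx":0,"wy":0,"wz":0}
  ]
}}

```text
time_s: 11.67
eef_pos: [592.5, -2.9, 93.5]
tool_rot: [0.999, -0.034, 0.0, 0.0]
wrist_force: [-0.3, -0.6, 1.2]
gripper_width: -0.5
grip_force: 0.5
```

Request:
{"op": "apply_moves", "data": {
  "motion": [
    {"dx":0,"dy":0,"dz":0.001,"wx":0,"wy":0,"wz":0},
    {"dx":0,"dy":0,"dz":0.0005,"wx":0,"wy":0,"wz":0},
    {"dx":0,"dy":0,"dz":0.0005,"wx":0,"wy":0,"wz":0}
  ]
}}

```text
time_s: 11.92
eef_pos: [592.5, -2.8, 91.5]
tool_rot: [0.999, -0.034, 0.0, 0.0]
wrist_force: [-1.3, 0.3, 5.5]
gripper_width: 0.0
grip_force: 2.8
```

Request:
{"op": "apply_moves", "data": {
  "motion": [
    {"dx":0,"dy":0,"dz":0.0005,"wx":0,"wy":0,"wz":0},
    {"dx":0,"dy":0,"dz":0,"wx":0,"wy":0,"wz":0}
  ]
}}

```text
time_s: 12.08
eef_pos: [592.5, -2.8, 91.5]
tool_rot: [0.999, -0.034, 0.0, 0.0]
wrist_force: [-2.2, -0.3, 4.4]
gripper_width: -0.2
grip_force: 2.4
```

Request:
{"op": "apply_moves", "data": {
  "motion": [
    {"dx":0,"dy":0,"dz":0.0005,"wx":0,"wy":0,"wz":0},
    {"dx":0,"dy":0,"dz":0,"wx":0,"wy":0,"wz":0},
    {"dx":0,"dy":0,"dz":-0.02,"wx":0,"wy":0,"wz":0},
    {"dx":0,"dy":0,"dz":-0.025,"wx":0,"wy":0,"wz":0},
    {"dx":0,"dy":0,"dz":-0.025,"wx":0,"wy":0,"wz":0},
    {"dx":-0.0015,"dy":0.034,"dz":0,"wx":0,"wy":0,"wz":0},
    {"dx":-0.0015,"dy":0.034,"dz":0,"wx":0,"wy":0,"wz":0},
    {"dx":-0.0015,"dy":0.034,"dz":0,"wx":0,"wy":0,"wz":0},
    {"dx":-0.0015,"dy":0.034,"dz":0,"wx":0,"wy":0,"wz":0},
    {"dx":-0.0015,"dy":0.034,"dz":0,"wx":0,"wy":0,"wz":0},
    {"dx":-0.0015,"dy":0.034,"dz":0,"wx":0,"wy":0,"wz":0},
    {"dx":-0.0015,"dy":0.035,"dz":0,"wx":0,"wy":0,"wz":0},
    {"dx":0,"dy":0,"dz":0,"wx":0,"wy":0,"wz":0},
    {"dx":0,"dy":0,"dz":0,"wx":0,"wy":0,"wz":0}
  ]
}}

```text
time_s: 13.25
eef_pos: [565.2, -242.2, 159.6]
tool_rot: [0.999, -0.035, -0.0, -0.0]
wrist_force: [-0.0, 0.6, 0.4]
gripper_width: 0.1
grip_force: 0.0
```

```bash
python3 - <<'E'
from h import *
s=bot.observe(); print(s["eef_pos"],s["tool_rot"],s["time_s"],s["wrist_force"])
p=optics.capture("wrist"); cv2.imwrite("pics/w3.png",p["img"]); C=cloud(p);X,Y,Z=C[...,0],C[...,1],C[...,2]
m=((abs(X-566)<60)&(Y<-125)&(Y>-310)&(Z>45)&(Z<56)).astype(np.uint8); n,l,st,c=cv2.connectedComponentsWithStats(m)
for i in range(1,n):
    if st[i,4]>30: print("key",st[i],C[l==i].min(0).round(),C[l==i].max(0).round(),C[l==i].mean(0).round(1))
p=optics.capture("top"); C=cloud(p);X,Y,Z=C[...,0],C[...,1],C[...,2]
v,u=np.mgrid[:400,:640]
def S(a,b): return 617.9+a*.9977+b*.0671, -4.1-a*.0671+b*.9977
for a in (-50,-30,0,30,55):
    x,y=S(a,20); m=np.hypot(X-x,Y-y)<8; m&=Z>50; print(a,Z[m].mean().round(1) if m.any() else None)
m=(X>480)&(X<526)&(abs(Y)<90)&(Z>60)&(Z<76); r=cv2.minAreaRect(C[m][:,:2].astype(np.float32)); print("front",r)
cv2.imwrite("pics/t3.png",cv2.resize(p["img"][140:300,220:440],None,fx=3.6,fy=3.6))
E
```

```text
[ 565.16724969 -242.19623804  159.63475443] [ 9.99385970e-01 -3.50357678e-02 -3.64483830e-04 -2.13381180e-04] 13.25 [-0.00917531  0.62545466  0.38945762]
key [ 295  170   43   42 1417] [ 549. -257.   45.] [ 582. -224.   52.] [ 566.2 -241.    49.4]
key [226 184  20  19 306] [ 561. -186.   45.] [ 576. -171.   51.] [ 568.3 -178.7   48.3]
-50 92.2
-30 91.6
0 91.4
30 91.6
55 91.1
front ((521.6831665039062, -1.1759262084960938), (154.75228881835938, 8.014433860778809), 89.52798461914062)
```

View pics/w3.png

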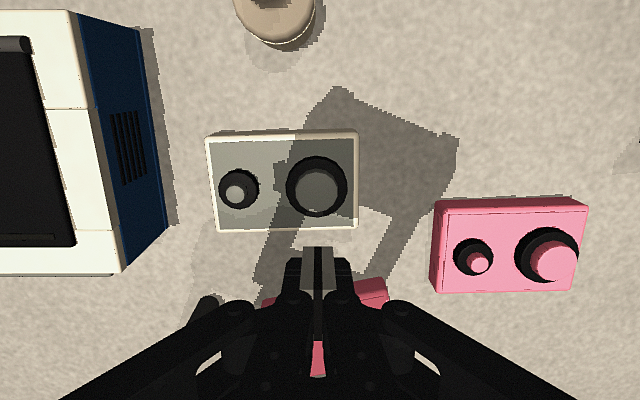

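View pics/t3.png

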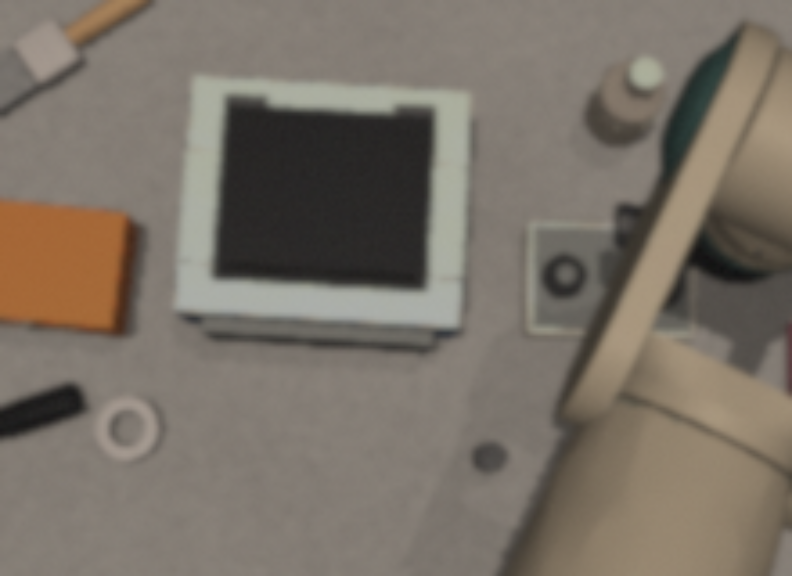

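The wrist picture shows the white pod's large key at (316,186), at world (566,-241), with the small key well clear at (238,190). The top crop shows the flap lying flat (roof depth 91.5) and the drawer home. Next I press the key.

Request:
{"op": "apply_moves", "data": {
  "motion": [
    {"dx":0.001,"dy":-0.001,"dz":0.025,"wx":0,"wy":0,"wz":0},
    {"dx":0,"dy":0,"dz":0.025,"wx":0,"wy":0,"wz":0},
    {"dx":0,"dy":0,"dz":0.025,"wx":0,"wy":0,"wz":0},
    {"dx":0,"dy":0,"dz":0.02,"wx":0,"wy":0,"wz":0},
    {"dx":0,"dy":0,"dz":0.01,"wx":0,"wy":0,"wz":0},
    {"dx":0,"dy":0,"dz":0.003,"wx":0,"wy":0,"wz":0},
    {"dx":0,"dy":0,"dz":0.001,"wx":0,"wy":0,"wz":0},
    {"dx":0,"dy":0,"dz":0.001,"wx":0,"wy":0,"wz":0},
    {"dx":0,"dy":0,"dz":0.001,"wx":0,"wy":0,"wz":0},
    {"dx":0,"dy":0,"dz":0.001,"wx":0,"wy":0,"wz":0},
    {"dx":0,"dy":0,"dz":0.001,"wx":0,"wy":0,"wz":0}
  ]
}}

```text
time_s: 14.27
eef_pos: [567.6, -239.9, 48.5]
tool_rot: [0.999, -0.034, 0.001, 0.0]
wrist_force: [1.6, -0.0, 2.4]
gripper_width: 0.1
grip_force: 0.9
```

Request:
{"op": "apply_moves", "data": {
  "motion": [
    {"dx":0,"dy":0,"dz":0.001,"wx":0,"wy":0,"wz":0},
    {"dx":0,"dy":0,"dz":0.001,"wx":0,"wy":0,"wz":0}
  ]
}}

```text
time_s: 14.43
eef_pos: [567.6, -239.9, 46.2]
tool_rot: [0.999, -0.034, 0.001, 0.0]
wrist_force: [2.5, -0.7, 2.9]
gripper_width: -0.1
grip_force: 1.4
```

Request:
{"op": "apply_moves", "data": {
  "motion": [
    {"dx":0,"dy":0,"dz":0.001,"wx":0,"wy":0,"wz":0},
    {"dx":0,"dy":0,"dz":0.001,"wx":0,"wy":0,"wz":0},
    {"dx":0,"dy":0,"dz":0.0005,"wx":0,"wy":0,"wz":0}
  ]
}}

```text
time_s: 14.68
eef_pos: [567.6, -239.9, 44.0]
tool_rot: [0.999, -0.033, 0.001, 0.0]
wrist_force: [1.1, 0.1, 8.5]
gripper_width: 0.1
grip_force: 4.4
```

Request:
{"op": "apply_moves", "data": {
  "motion": [
    {"dx":0,"dy":0,"dz":0.0005,"wx":0,"wy":0,"wz":0},
    {"dx":0,"dy":0,"dz":0,"wx":0,"wy":0,"wz":0}
  ]
}}

```text
time_s: 14.85
eef_pos: [567.6, -239.9, 44.0]
tool_rot: [0.999, -0.033, 0.001, 0.0]
wrist_force: [0.6, 0.2, 10.1]
gripper_width: 0.2
grip_force: 4.6
```

The key is on its stop: z is 44.0 and the force is 10 N, above the 4 N spring. I'll release it and check.

Request:
{"op": "apply_moves", "data": {
  "motion": [
    {"dx":0,"dy":0,"dz":0,"wx":0,"wy":0,"wz":0},
    {"dx":0,"dy":0,"dz":-0.004,"wx":0,"wy":0,"wz":0},
    {"dx":0,"dy":0,"dz":-0.01,"wx":0,"wy":0,"wz":0},
    {"dx":0,"dy":0,"dz":-0.03,"wx":0,"wy":0,"wz":0},
    {"dx":0,"dy":0,"dz":-0.04,"wx":0,"wy":0,"wz":0},
    {"dx":0,"dy":0,"dz":-0.04,"wx":0,"wy":0,"wz":0},
    {"dx":0,"dy":0,"dz":-0.03,"wx":0,"wy":0,"wz":0},
    {"dx":0,"dy":0,"dz":0,"wx":0,"wy":0,"wz":0},
    {"dx":0,"dy":0,"dz":0,"wx":0,"wy":0,"wz":0}
  ]
}}

```text
time_s: 15.6
eef_pos: [567.2, -239.9, 198.6]
tool_rot: [0.999, -0.034, 0.001, 0.001]
wrist_force: [-0.8, -1.0, -0.2]
gripper_width: -0.1
grip_force: 0.0
```

```bash
python3 - <<'E'
from h import *
s=bot.observe(); print(s["eef_pos"],s["time_s"],s["wrist_force"])
p=optics.capture("scene"); cv2.imwrite("pics/s4.png",cv2.resize(p["img"][60:320,180:460],None,fx=2.2,fy=2.2))
p=optics.capture("wrist"); C=cloud(p);X,Y,Z=C[...,0],C[...,1],C[...,2]
for x,y in ((566.2,-241),(568.3,-178.7)): print(np.median(Z[np.hypot(X-x,Y-y)<6]))
E
```

```text
[ 567.15795118 -239.93111724  198.61632873] 15.6 [-0.84421736 -0.95411362 -0.21445427]
234.081371732082
48.64319382749386
```

View pics/s4.png

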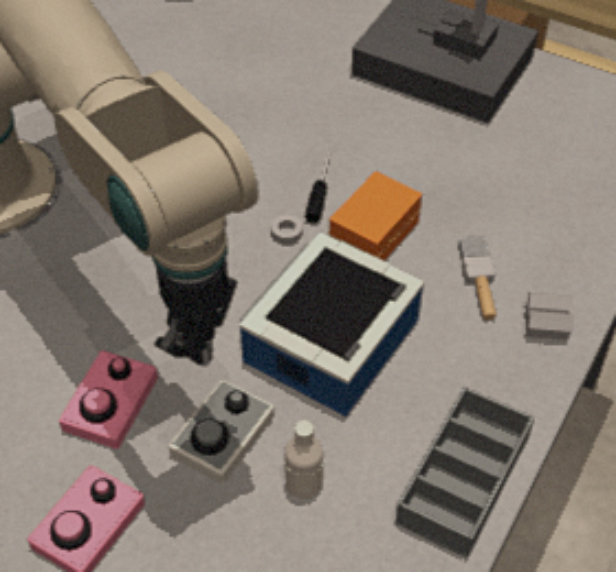

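The picture shows the flap flat at (335,300), the drawer shut, and the bystanders in place. The arm is clear above the pod and the large key at (210,437) is free.

```bash
python3 -c "
from station import bot
print(bot.job_done())"
```

```text
the job is handed in; nothing more can be done
None
```

The job is handed in at about 16 s: I pushed the drawer gently to its stop, pushed the flap flat, then pressed the start key to its stop and released it; I couldn't see the bushing once the drawer was shut.

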